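# Close the dish warmer and start its cycle

### The arm

A 7-joint arm with a two-finger parallel gripper is mounted at the origin on the work surface. World frame = base frame: x ahead of the robot, y to its left, z up, the work surface at z = 0. Lengths are in mm, angles in rad, forces in N, time in s.
With the tool pointing down it reaches from about 400 to 875 mm from the base axis. Payload 4.4 kg.
Tool frame: the origin (TCP) lies midway between the tips of the shut fingers; the grasp point (between the pads) lies 19 mm behind it; z points along the fingers, y is the direction in which the jaws open and shut (so a half turn about z gives the same grasp; the last joint's range is limited). The gripper opens to 85 mm and grips with 20 to 120 N. Pads are 22 mm wide; open, the fingers measure 114 mm over their backs; the gripper's body (76 mm by 85 mm) begins 54 mm behind the grasp point. The pads swing forward as they close: fully open they stand 13 mm farther back than shut.
Start: joints at [-1.233, 0.628, 0.038, 1.517, -0.027, 0.996, -0.02], TCP at [255.373, 597.748, 231.313] pointing down, gripper open.
Joint ranges: [-3.06, 3.06], [-0.37, 2.12], [-1.25, 1.32], [0.18, 2.47], [-1.1, 4.24], [0.23, 1.98], [-2.94, 2.94]. Speed limits (rad/s): [2.57, 2.57, 3.14, 3.14, 3.14, 3.14, 3.14].

### API

Orientations are given as [roll, pitch, yaw] about the fixed x, y, z axes, in that order (R = Rz(yaw) Ry(pitch) Rx(roll)).
In Python, from cell import ctrl, vision gives the robot as it stands.
- The arm moves only by the tool play_rows, never from a script. Its arguments are lists of equal length, an entry for each row: "slide": the shift along the tool's x, y, z in mm, a list of three; "turn": the turn about the tool's z in rad; "fingers": the opening, from 0 (shut) to 1 (fully open). A call has 1 to 5 rows; each row is the pose to reach, as a shift and turn from the pose measured when the call began, along the tool's axes at that moment; what a row does not reach only later rows make up. A row lasts 1/8 s, in which the tool goes at most 62.5 mm and 10.7 degrees, less where a joint would pass 70% of its speed; a pose out of reach is approached as far as the arm can. A call with a gripper value outside its range is refused whole. The fingers move at their own pace and stop on an object; the grip force is fixed at half the most. Time passes only in rows, so rows that repeat a pose let the fingers close. It gives the time, the measured TCP pose, the force and the opening at its end, in the units of the state.
- ctrl.read_state(): the state, without advancing time (a new reading comes with each control period).
- vision.get_image(name): name is "scene" or "top"; returns (picture, depth): 400x640x3 uint8, blue, green, red; 400x640 float32, mm along the optical axis (not along the pixel's ray), 0 where there is no reading.
- vision.camera_params(name): a dict with "fx", "fy", "cx", "cy" (pixels), "dist_coeffs" ([k1, k2, p1, p2, k3] as OpenCV has them; the pictures are not rectified), "position" and "rotation" of the camera in the world. Camera axes: x right, y up, looking along -z (the intrinsics and any distortion apply to the point x, -y, -z); pixel columns grow to the right and rows downward; lengths in mm; the calibration is good to about 2 mm. A picture is of the moment at which its call begins. camera_params takes no time and is no camera call.
- ctrl.finish_job(): hands the job in, once; it reports no verdict.
The state is a dict: "clock": time; "qpos": joint angles; "qd": joint speeds; "tau": joint torques, N m; "eef_pos": TCP position; "tool_rot": TCP orientation; "force": force on the tool from outside, world axes, zero at the start; "torque": the same for the moment, N m; "width": finger opening in mm.
Only numpy, scipy, OpenCV 4.12 (cv2) and the standard library are available. Lean on these libraries where they do the work, as an engineer would, in place of code of your own. Each camera call takes 0.05 s, during which the arm holds its last target.

### The job

Start the dish warmer, using only closed fingers and grasping nothing: push the dish tray of the low cream box fully in, then press down the raised half of the wide rocker on the console so that it is fully on, then press the round key all the way down for about half a second and let it go. Press no other key or rocker, and leave the glassware and all other things where they stand.

Things in the scene. Friction and masses are not known exactly. Their poses are not given: they have to be found in the camera images.
- warmer: dish warmer: cream box 160 mm deep (x), 200 mm wide (y), 70 mm high, fixed to the table; origin at the centre of its underside, z up, x from its tray front towards its back (the tray slides in along +x), y to the left as seen from the front
- tray_front (a point): centre of the outer face of the tray's upright front panel (160 mm wide, 46 mm high, from 12 to 58 mm above the table, 12 mm thick); moves with the tray; axes as the warmer's. Push it along the warmer's +x; with the tray fully in this point lies 92 mm before the warmer's origin
- tray (a joint): how far the tray stands out of the warmer, in m: 0 fully in (panel against the box), 0.08 fully out; starts at 0.045 to 0.07. It stays where it is left and takes 2 to 3 N to push
- console: control console: grey box with a flat aluminium top, 210 mm deep (x), 250 mm wide (y), 50 mm high, fixed to the table; origin at the centre of its underside, x pointing away from its front edge, z up. Three keys in a row 46 mm before its centre, two black rockers in a row 48 mm behind its centre; which key or rocker has which place in its row varies
- round_key_top (a point): centre of the top of the round key (28 mm across, the only round one), 20 mm above the console's top when not pressed; moves with it. Needs about 2 N to start and 5 N to reach the bottom, springs back when let go.
- round_key (a joint): how far the round key is pressed, in m: 0 up, 0.006 at the bottom
- square_key_top (a point): centre of the top of the square key (27 x 27 mm), same height; not to be pressed. Needs about 2 N to start and 5 N to reach the bottom, springs back when let go.
- square_key (a joint): how far the square key is pressed, m, 0 to 0.006
- bar_key_top (a point): centre of the top of the long bar key (46 mm along the console's x, 14 mm wide), same height; not to be pressed. Needs about 2 N to start and 5 N to reach the bottom, springs back when let go.
- bar_key (a joint): how far the bar key is pressed, m, 0 to 0.006
- wide_rocker_raised (a point): point on the upper face of the raised far half of the wide rocker (36 mm wide, 64 mm long along the console's x; hinge across its middle), 21 mm from the hinge; about 21 mm above the console's top when off, 14 mm when on; moves with the rocker
- wide_rocker (a joint): tip of the wide rocker in rad: 0 off (near half level, far half raised by 0.35 rad), 0.35 on (far half down and level). Pressing down on the raised half with about 3 N tips it; it stays where it is left; starts at 0 to 0.04
- narrow_rocker_raised (a point): the same point on the narrow rocker (16 mm wide, otherwise alike); not to be pressed
- narrow_rocker (a joint): tip of the narrow rocker in rad, same meaning
- dish: flat clear culture dish with lid, 56 mm across, 15 mm high, lying on the warmer's top; origin at its underside. Loose bystander, leave alone
- vial: small amber capped vial, 20 mm across, 28 mm high, standing on the console between the two rockers; origin at its underside. Loose bystander, leave alone
- jar: clear capped jar, 48 mm across, 62 mm high, standing between warmer and console; origin at its underside. Loose bystander, leave alone
- bottle: amber bottle, 68 mm across, 130 mm high, at the robot's right; origin at its underside. Loose bystander, leave alone
- rack: white tube rack, 70 x 160 mm, 86 mm high with its tubes, at the robot's left; origin at its underside. Loose bystander, leave alone
- pen: marker pen, 135 mm long, 12 mm thick, lying before the gap between warmer and console; origin at its underside, x along it. Loose bystander, leave alone
- beaker: open glass beaker, 70 mm across, 85 mm high, behind the work; origin at its underside. Loose bystander, leave alone

How it is judged:
By the outcome, as a careful person would: the job done as asked, in the order asked, and still so for the second after the job is handed in, with the robot touching nothing.
It also fails if it takes over 48 s, if anything falls off the work surface, if the arm or the gripper's body presses on something with over 40 N, if the wrist force passes 120 N, or if a joint passes its speed limit or range.

## Working session

There is one attempt and no reset: what is moved stays moved. The work goes in short steps, Python scripts to look and compute and a tool call to move; the robot and the scene stay as the last step left them, time stands still between calls to the robot, and variables do not carry over. Pictures are saved under pics/ and viewed, and the job is handed in when it is done.

Besides the shell and the picture viewer there is one more tool, called after "Emit:" by a JSON object that holds its "name" and its "arguments". play_rows: Moves the arm, as the interface text tells. Its arguments: {"type":"object","properties":{"slide":{"type":"array"},"turn":{"type":"array"},"fingers":{"type":"array"}},"required":["slide","turn","fingers"]}

```bash
mkdir -p pics; ls; python3 - <<'E'
from cell import ctrl, vision
import cv2, numpy as np
for n in("scene","top"):
    im,d=vision.get_image(n); cv2.imwrite(f"pics/{n}0.png",im); np.savez(f"{n}0.npz",im=im,d=d)
    p=vision.camera_params(n); print(p)
s=ctrl.read_state();print(s)
E
```

```text
pics
{'fx': 452.4184196052125, 'fy': 452.4184196052125, 'cx': 318.87319421493345, 'cy': 188.67597311080846, 'dist_coeffs': array([-0.062806,  0.      ,  0.      ,  0.      ,  0.      ]), 'position': array([1178.94378968, -382.73711055, 1103.03347179]), 'rotation': array([ 0.60698945, -0.01725381,  1.00482985])}
{'fx': 486.98628267637923, 'fy': 486.98628267637923, 'cx': 319.4769265903317, 'cy': 193.4967948225055, 'dist_coeffs': array([-0.06675132,  0.        ,  0.        ,  0.        ,  0.        ]), 'position': array([ 346.27435792,   14.5944272 , 1430.8282201 ]), 'rotation': array([ 0.18751168,  0.00414594, -1.56107218])}
{'clock': 0.1, 'qpos': array([-1.23280159,  0.62925082,  0.03844867,  1.51827653, -0.02696283,
        0.99630452, -0.02000759]), 'qd': array([-0.00010285, -0.00168856, -0.0004607 , -0.00240213,  0.00057998,
        0.00050114,  0.00037318]), 'tau': array([ 3.98809643e-03, -5.64531112e+01,  1.23077787e+00, -1.93973082e+01,
        1.12963677e-02,  5.44497292e-03,  1.83472122e-05]), 'eef_pos': array([255.15377281, 597.21088997, 230.48022376]), 'tool_rot': array([-3.13987220e+00,  5.09518438e-05,  2.73780723e+00]), 'force': array([-0.12567969,  0.01433517, -0.09872932]), 'torque': array([ 0.02576366, -0.0454811 , -0.03853502]), 'width': 85.28864040353542}
```

View pics/scene0.png

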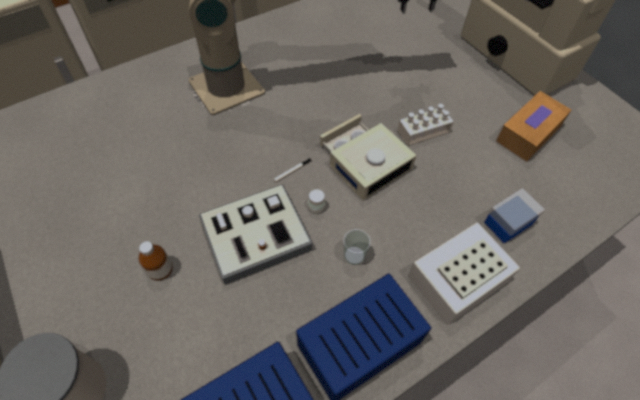

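View pics/top0.png

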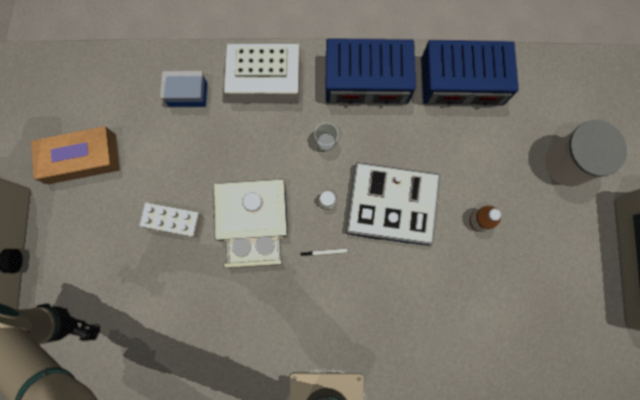

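The top view has +x up and +y left. The warmer is at about (250,210) with its tray towards the robot. The console is at about (393,204), with the wide rocker near (377,183), the narrow rocker near (415,187), and keys near (367,214), (393,217) and (418,221). I'll zoom in on these.

```bash
cat > h.py <<'E'
import numpy as np, cv2
from scipy.spatial.transform import Rotation as R
from cell import ctrl, vision
def ray(n,uv):
    p=vision.camera_params(n);K=np.array([[p['fx'],0,p['cx']],[0,p['fy'],p['cy']],[0,0,1]])
    q=cv2.undistortPoints(np.array(uv,float).reshape(-1,1,2),K,p['dist_coeffs']).reshape(-1,2)
    d=np.c_[q[:,0],-q[:,1],-np.ones(len(q))]
    return p['position'],d@R.from_euler('xyz',p['rotation']).as_matrix().T
def onz(n,uv,z):
    o,d=ray(n,uv); t=(z-o[2])/d[:,2]; return o+d*t[:,None]
def proj(n,P):
    p=vision.camera_params(n);K=np.array([[p['fx'],0,p['cx']],[0,p['fy'],p['cy']],[0,0,1]])
    c=(np.array(P,float).reshape(-1,3)-p['position'])@R.from_euler('xyz',p['rotation']).as_matrix()
    c=c*[1,-1,-1]; return cv2.projectPoints(c,np.zeros(3),np.zeros(3),K,p['dist_coeffs'])[0].reshape(-1,2)
E
python3 - <<'E'
import cv2,numpy as np
im=np.load('top0.npz')['im']
cv2.imwrite('pics/t_con.png',cv2.resize(im[155:255,340:450],None,fx=6,fy=6,interpolation=cv2.INTER_CUBIC)) 
cv2.imwrite('pics/t_war.png',cv2.resize(im[170:275,200:310],None,fx=5,fy=5,interpolation=cv2.INTER_CUBIC)) 
im=np.load('scene0.npz')['im']
cv2.imwrite('pics/s_con.png',cv2.resize(im[180:285,195:315],None,fx=5,fy=5,interpolation=cv2.INTER_CUBIC)) 
E
```

```text
(no output)
```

View pics/t_con.png

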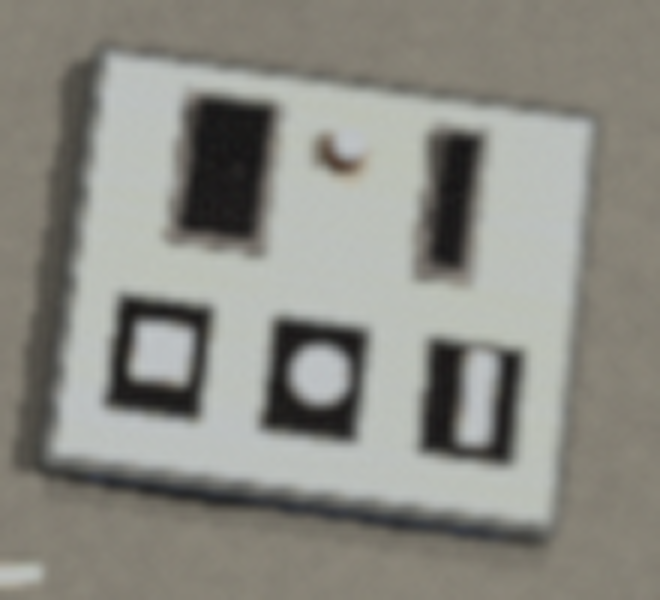

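View pics/t_war.png

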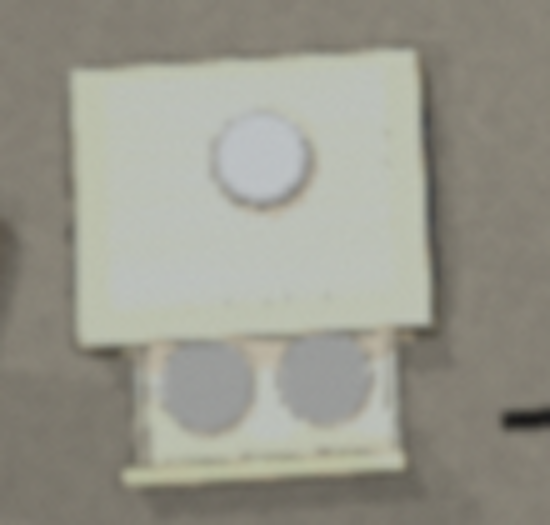

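View pics/s_con.png

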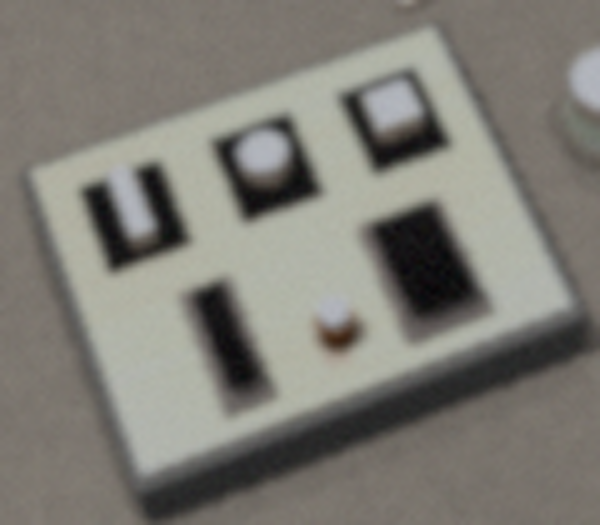

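```bash
cat > m.py <<'E'
from h import *
from itertools import combinations
def quad(mask,box):
    x0,y0,x1,y1=box; m=np.zeros_like(mask); m[y0:y1,x0:x1]=mask[y0:y1,x0:x1]
    cs,_=cv2.findContours(m,cv2.RETR_EXTERNAL,cv2.CHAIN_APPROX_NONE); c=max(cs,key=cv2.contourArea)
    return c,cv2.minAreaRect(c)
def load(n):
    f=np.load(f'{n}0.npz'); return f['im'],f['d']
im,d=load('top'); g=im.min(2); hsv=cv2.cvtColor(im,cv2.COLOR_BGR2HSV)
for name,box,z in(('console',(340,155,450,255),50),('warmer',(205,170,300,243),70)):
    c,r=quad(((im[:,:,1]>150)*255).astype(np.uint8),box)
    b=cv2.boxPoints(r); P=onz('top',b,z); print(name,b.round(1).tolist(),P.round(1).tolist())
    e=[np.linalg.norm(P[i]-P[(i+1)%4])for i in range(4)];print(np.round(e,1),P.mean(0).round(1),[np.degrees(np.arctan2(*(P[(i+1)%4]-P[i])[[1,0]])).round(2) for i in range(4)])
# bright keys
m=((g>205)*255).astype(np.uint8)
print(im[217,393],im[235,393],im[215,367],im[200,250])
for n,pt in(('round',(320,375)),('square',(163,353)),('bar',(478,398))):
    uv=((np.array(pt)+.5)/6-.5+[340,155]); print(n,uv.round(1),onz('top',uv,70).round(1),d[int(uv[1]),int(uv[0])])
for n,pt in(('round',(263,150)),('square',(391,104)),('bar',(132,202))):
    uv=((np.array(pt)+.5)/5-.5+[195,180]); print('s',n,uv.round(1),onz('scene',uv,70).round(1))
for n,pt in(('wide far L',(193,96)),('wide far R',(275,104)),('wide near L',(180,232)),('near R',(258,240))):
    uv=((np.array(pt)+.5)/6-.5+[340,155]); print(n,onz('top',uv,70).round(1),onz('top',uv,64).round(1))
for n,pt in(('panel L out',(125,485)),('panel R out',(405,470)),('panel in L',(125,468)),('in R',(405,453))):
    uv=((np.array(pt)+.5)/5-.5+[200,170]); print(n,onz('top',uv,58).round(1))
E
python3 m.py
```

```text
console [[348.1000061035156, 230.1999969482422], [357.70001220703125, 163.39999389648438], [440.5, 175.1999969482422], [431.0, 242.0]] [[502.7, -59.7, 50.0], [698.8, -87.8, 50.0], [665.6, -329.6, 50.0], [470.8, -295.4, 50.0]]
[198.  244.1 197.8 237.8] [ 584.5 -193.1   50. ] [np.float64(-8.16), np.float64(-97.8), np.float64(170.03), np.float64(82.28)]
warmer [[213.6999969482422, 181.39999389648438], [284.0, 179.6999969482422], [285.5, 241.8000030517578], [215.1999969482422, 243.5]] [[637.0, 326.7, 70.0], [643.7, 124.7, 70.0], [466.1, 116.4, 70.0], [459.1, 313.7, 70.0]]
[202.1 177.8 197.4 178.4] [551.5 220.4  70. ] [np.float64(-88.1), np.float64(-177.32), np.float64(92.04), np.float64(4.19)]
[194 191 189] [187 189 185] [195 193 189] [195 192 188]
round [392.9 217.1] [[ 538.5 -185.1   70. ]] 1372.8914
square [366.8 213.4] [[ 548.4 -111.3   70. ]] 1371.5746
bar [419.2 220.9] [[ 528.2 -259.4   70. ]] 1367.8513
s round [247.2 209.6] [[ 539.3 -183.7   70. ]]
s square [272.8 200.4] [[ 549.6 -110.7   70. ]]
s bar [221. 220.] [[ 531.7 -257.7   70. ]]
wide far L [[ 672.7 -126.7   70. ]] [[ 674.2 -127.3   64. ]]
wide far R [[ 669.2 -165.9   70. ]] [[ 670.6 -166.7   64. ]]
wide near L [[ 606.4 -119.8   70. ]] [[ 607.5 -120.4   64. ]]
near R [[ 602.9 -156.8   70. ]] [[ 604.  -157.6   64. ]]
panel L out [[395.7 286.7  58. ]]
panel R out [[406.  129.7  58. ]]
panel in L [[405.2 287.1  58. ]]
in R [[415.5 129.9  58. ]]
```

```bash
cat >> h.py <<'E'
def tcpdelta(tgt,yaw=None):
    s=ctrl.read_state(); M=R.from_euler('xyz',s['tool_rot']).as_matrix()
    print('clk',round(s['clock'],2),'pos',s['eef_pos'].round(1),'yaw',s['tool_rot'].round(3),'F',s['force'].round(1),'w',round(s['width'],1))
    print('slide',(M.T@(np.array(tgt)-s['eef_pos'])).round(1))
    if yaw is not None:
        a=s['tool_rot'][2]-yaw; print('turn',round((a+np.pi)%(2*np.pi)-np.pi,3))
E
python3 - <<'E'
from h import *
c=((np.array([(72,70),(415,48),(433,327),(80,347)])+.5)/5-.5+[200,170])
P=onz('top',c,70);print(P.round(1),P.mean(0));e=lambda a,b:(np.linalg.norm(P[a]-P[b]).round(1),np.degrees(np.arctan2(*(P[a]-P[b])[[1,0]])).round(2))
print(e(0,1),e(3,2),e(0,3),e(1,2))
print('vial',onz('top',((np.array([[343,148]])+.5)/6-.5+[340,155]),78), onz('scene',((np.array([[334,305]])+.5)/5-.5+[195,180]),78))
t=np.radians(3.5)
print('slides');tcpdelta((372,206,231),np.pi+t); tcpdelta((372,206,60),np.pi+t)
E
```

```text
[[630.6 325.4  70. ]
 [645.1 128.7  70. ]
 [485.2 114.8  70. ]
 [471.8 313.1  70. ]] [558.18185496 220.51248113  70.        ]
(np.float64(197.3), np.float64(94.22)) (np.float64(198.7), np.float64(93.87)) (np.float64(159.3), np.float64(4.44)) (np.float64(160.5), np.float64(4.96))
vial [[ 646.13598064 -196.84328917   78.        ]] [[ 646.52564826 -197.41753545   78.        ]]
slides
clk 0.1 pos [255.2 597.2 230.5] yaw [-3.14   0.     2.738] F [-0.1  0.  -0.1] w 85.3
slide [-261.2 -313.8    0. ]
turn -0.465
clk 0.1 pos [255.2 597.2 230.5] yaw [-3.14   0.     2.738] F [-0.1  0.  -0.1] w 85.3
slide [-261.1 -313.5  171. ]
turn -0.465
```

The measurements agree. The warmer is centred at about (558,220) with a yaw of 4.3°, and its tray stands about 65 mm out. Moving to a point in front of the tray with the fingers closed.

Emit:
{"name": "play_rows", "arguments": {"slide": [[-26,-31,0],[-52,-62,0],[-78,-94,0],[-104,-125,0],[-130,-157,0]], "turn": [-0.08,-0.16,-0.24,-0.32,-0.4], "fingers": [0,0,0,0,0]}}

```text
clock: 0.72
eef_pos: [313.2, 400.3, 230.5]
tool_rot: [-3.139, -0.001, 3.14]
force: [0.8, 0.5, 0.4]
width: -0.1
```

```bash
python3 -c "
from h import *
tcpdelta((372,206.5,150),np.pi+.075)"
```

```text
clk 0.72 pos [313.2 400.3 230.5] yaw [-3.139e+00 -1.000e-03  3.140e+00] F [0.8 0.5 0.4] w -0.1
slide [ -59.1 -193.5   80.8]
turn -0.076
```

Emit:
{"name": "play_rows", "arguments": {"slide": [[-12,-40,10],[-24,-80,25],[-40,-130,45],[-59,-180,70],[-59,-193,81]], "turn": [-0.02,-0.04,-0.06,-0.076,-0.076], "fingers": [0,0,0,0,0]}}

```text
clock: 1.35
eef_pos: [372.3, 202.8, 148.7]
tool_rot: [-3.137, -0.003, -3.073]
force: [0.9, -0.6, 0.7]
width: 0.0
```

```bash
python3 -c "
from h import *
tcpdelta((372,206.5,34),np.pi+.075)
im,_=vision.get_image('top');cv2.imwrite('pics/t1.png',im)
im,_=vision.get_image('scene');cv2.imwrite('pics/s1.png',cv2.resize(im[60:240,250:470],None,fx=3,fy=3))"
```

```text
clk 1.35 pos [372.3 202.8 148.7] yaw [-3.137e+00 -3.000e-03 -3.073e+00] F [ 0.9 -0.6  0.7] w 0.0
slide [ -0.3   4.2 114.7]
turn -0.006
```

View pics/s1.png

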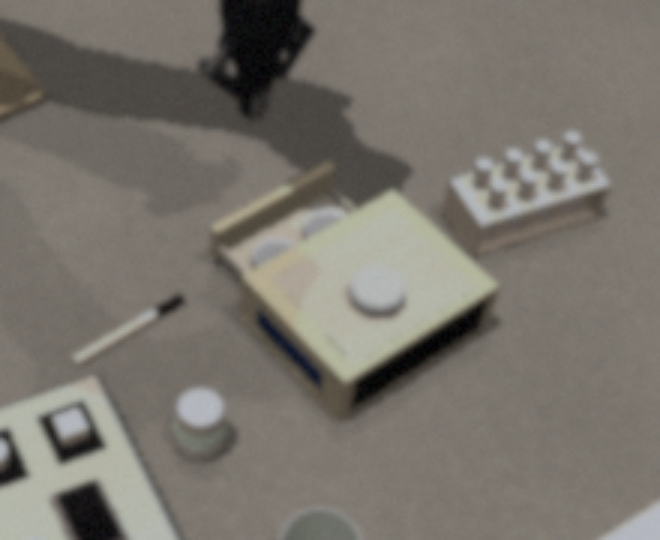

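The scene crop shows the closed fingertips at about (252,105), in front of and above the panel, which runs from (215,240) to (330,170). The fingers are clear of it, so I'll descend.

Emit:
{"name": "play_rows", "arguments": {"slide": [[0,4,30],[0,4,60],[0,4,90],[0,4,114],[0,4,114]], "turn": [0,0,0,0,0], "fingers": [0,0,0,0,0]}}

```text
clock: 2.08
eef_pos: [370.3, 208.9, 35.4]
tool_rot: [-3.136, -0.004, -3.068]
force: [0.7, -0.7, 0.0]
width: 0.1
```

```bash
python3 -c "
from h import *
tcpdelta((455,212.7,34),np.pi+.075)"
```

```text
clk 2.08 pos [370.3 208.9  35.4] yaw [-3.136 -0.004 -3.068] F [ 0.7 -0.7  0. ] w 0.1
slide [-84.8  -2.4   1. ]
turn -0.002
```

Emit:
{"name": "play_rows", "arguments": {"slide": [[-10,0,1],[-22,0,1],[-34,-1,1],[-46,-1,1],[-58,-2,1]], "turn": [0,0,0,0,0], "fingers": [0,0,0,0,0]}}

```text
clock: 2.7
eef_pos: [429.0, 211.5, 34.4]
tool_rot: [-3.136, -0.004, -3.068]
force: [-3.2, 2.0, 0.4]
width: 0.1
```

```bash
python3 -c "
from h import *
tcpdelta((455,212.7,34),np.pi+.075)"
```

```text
clk 2.7 pos [429.  211.5  34.4] yaw [-3.136 -0.004 -3.068] F [-3.2  2.   0.4] w 0.1
slide [-26.   -0.7   0.3]
turn -0.002
```

Contact is at about 3–4 N, as expected. Continuing the push.

Emit:
{"name": "play_rows", "arguments": {"slide": [[-8,0,0],[-15,0,0],[-21,0,0],[-26,0,0],[-28,0,0]], "turn": [0,0,0,0,0], "fingers": [0,0,0,0,0]}}

```text
clock: 3.32
eef_pos: [455.5, 213.0, 34.2]
tool_rot: [-3.135, -0.007, -3.068]
force: [-7.6, 0.4, 6.7]
width: 0.0
```

Emit:
{"name": "play_rows", "arguments": {"slide": [[-2,0,0],[-3,0,0],[-4,0,0],[-4,0,0]], "turn": [0,0,0,0], "fingers": [0,0,0,0]}}

```text
clock: 3.82
eef_pos: [455.5, 212.9, 34.1]
tool_rot: [-3.133, -0.013, -3.066]
force: [-10.4, 0.4, 9.1]
width: 0.3
```

```bash
python3 -c "
from h import *
tcpdelta((455,212.7,34),np.pi+.075)
im,_=vision.get_image('top');cv2.imwrite('pics/t2.png',cv2.resize(im[150:290,190:350],None,fx=4,fy=4))
im,_=vision.get_image('scene');cv2.imwrite('pics/s2.png',cv2.resize(im[60:240,250:470],None,fx=3,fy=3))"
```

```text
clk 3.83 pos [455.5 212.9  34.1] yaw [-3.133 -0.013 -3.066] F [-10.4   0.4   9.1] w 0.3
slide [ 0.5 -0.2  0.1]
turn 0.0
```

View pics/s2.png

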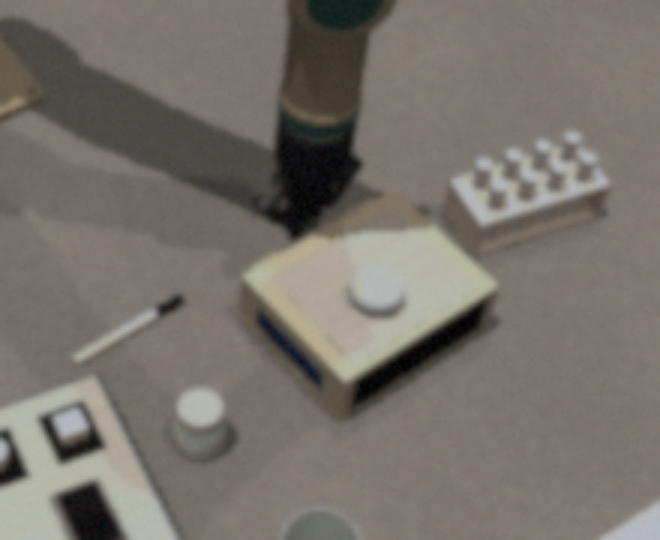

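View pics/t2.png

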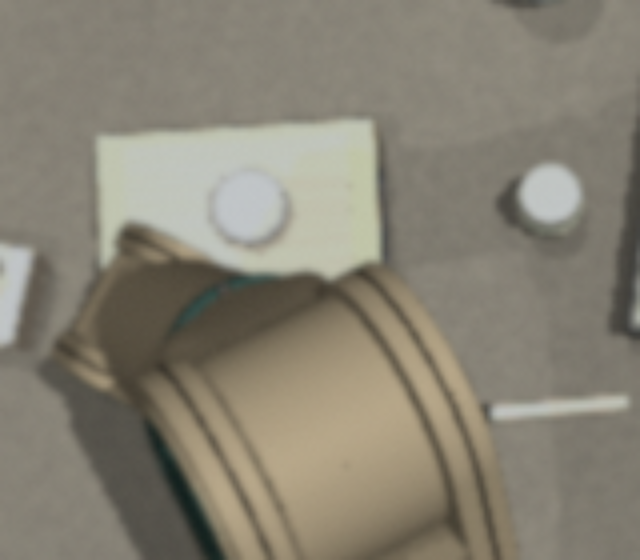

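The tray hit a hard stop exactly where predicted: the TCP did not move while the force rose. Backing off.

Emit:
{"name": "play_rows", "arguments": {"slide": [[10,0,0],[35,0,0],[60,0,-20],[60,0,-70],[60,0,-120]], "turn": [0,0,0,0,0], "fingers": [0,0,0,0,0]}}

```text
clock: 4.55
eef_pos: [397.1, 209.3, 156.1]
tool_rot: [-3.132, -0.013, -3.066]
force: [0.3, 0.3, -0.4]
width: 0.1
```

```bash
python3 -c "
from h import *
tcpdelta((455,212.7,34),np.pi+.075)
im,_=vision.get_image('scene');cv2.imwrite('pics/s3.png',cv2.resize(im[60:240,250:470],None,fx=3,fy=3))
c=onz('top',((np.array([(193,96),(275,104),(180,232),(258,240)])+.5)/6-.5+[340,155]),66).mean(0);print(c)
y=np.radians(-8);X=np.array([np.cos(y),np.sin(y),0]);Y=np.array([-X[1],X[0],0]);rk=np.array([539,-184,70])
C=rk+46*X;print('hinge pred',C+48*X, 'local of wide mid',(c-C)@X,(c-C)@Y,'vial',(np.array([646.3,-197.1,0])-C)@X,(np.array([646.3,-197.1,0])-C)@Y)
t=C+(48+20)*X+((c-C)@Y)*Y;print('raised',t)
tcpdelta((t[0],t[1],160),np.pi+y)"
```

```text
clk 4.55 pos [397.1 209.3 156.1] yaw [-3.132 -0.013 -3.066] F [ 0.3  0.3 -0.4] w 0.1
slide [-59.6   0.2 121.3]
turn 0.001
[ 638.64410913 -142.76577243   66.        ]
hinge pred [ 632.08519846 -197.08227149   70.        ] local of wide mid 46.93568419146194 54.70071856180636 vial 62.07893139854725 1.9607620325004367
raised [ 659.50342846 -145.69735858   70.        ]
clk 4.6 pos [399.9 211.5 161.2] yaw [-3.136 -0.004 -3.066] F [1.1 0.4 2.7] w -0.2
slide [-231.8 -375.8    2.4]
turn 0.215
```

View pics/s3.png

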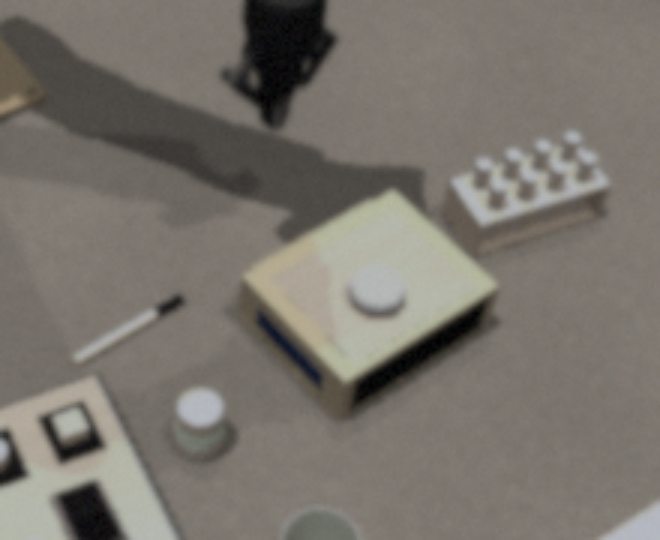

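The tray panel is now flush with the box, and the dish, jar, pen and rack have not moved. Next is the raised half of the wide rocker, at about (659.5,-145.7).

Emit:
{"name": "play_rows", "arguments": {"slide": [[-20,-40,-5],[-45,-80,-10],[-70,-120,-10],[-95,-160,-10],[-120,-200,-10]], "turn": [0.04,0.08,0.12,0.16,0.2], "fingers": [0,0,0,0,0]}}

```text
clock: 5.22
eef_pos: [536.0, 19.2, 172.0]
tool_rot: [-3.135, -0.001, 3.015]
force: [0.9, 0.4, 0.3]
width: 0.0
```

```bash
python3 -c "
from h import *
tcpdelta((659.5,-145.7,120),np.pi-.14)"
```

```text
clk 5.22 pos [536.   19.2 172. ] yaw [-3.135e+00 -1.000e-03  3.015e+00] F [0.9 0.4 0.3] w 0.0
slide [-143.4 -147.7   52.8]
turn 0.014
```

Emit:
{"name": "play_rows", "arguments": {"slide": [[-40,-40,10],[-75,-78,20],[-110,-115,35],[-143,-148,50],[-143,-148,53]], "turn": [0.01,0.014,0.014,0.014,0.014], "fingers": [0,0,0,0,0]}}

```text
clock: 5.85
eef_pos: [659.5, -151.9, 117.6]
tool_rot: [-3.131, -0.001, 2.994]
force: [-0.9, 0.3, 0.6]
width: -0.2
```

```bash
python3 -c "
from h import *
tcpdelta((659.5,-145.7,82),np.pi-.14)
im,_=vision.get_image('scene');cv2.imwrite('pics/s4.png',cv2.resize(im[150:290,190:340],None,fx=4,fy=4))"
```

```text
clk 5.85 pos [ 659.5 -151.9  117.6] yaw [-3.131e+00 -1.000e-03  2.994e+00] F [-0.9  0.3  0.6] w -0.2
slide [ 0.9  6.5 35.5]
turn -0.007
```

View pics/s4.png

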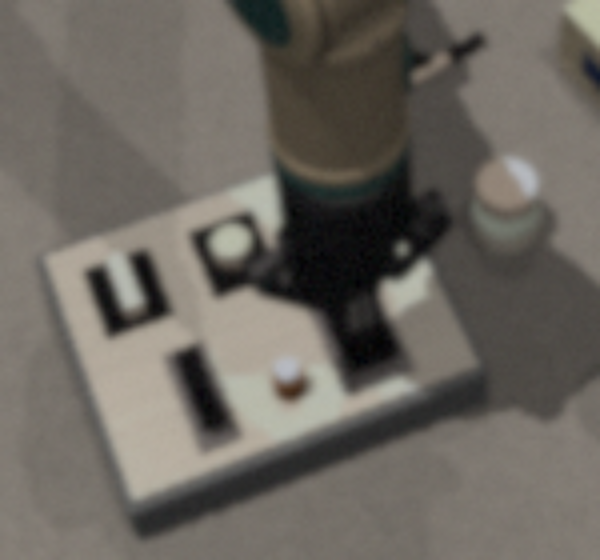

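The scene crop shows the fingers over the far half of the wide rocker at about (365,345). The vial at (290,375) is clear of them. Lowering.

Emit:
{"name": "play_rows", "arguments": {"slide": [[1,5,10],[1,6,20],[1,6,28],[1,6,36],[1,6,36]], "turn": [0,0,0,0,0], "fingers": [0,0,0,0,0]}}

```text
clock: 6.52
eef_pos: [657.8, -142.7, 81.0]
tool_rot: [-3.133, -0.004, 2.998]
force: [-0.4, -0.1, -0.4]
width: 0.1
```

```bash
python3 -c "
from h import *
tcpdelta((659.5,-145.7,63),np.pi-.14)"
```

```text
clk 6.53 pos [ 657.8 -142.7   81. ] yaw [-3.133 -0.004  2.998] F [-0.4 -0.1 -0.4] w 0.1
slide [-2.2 -2.6 18.1]
turn -0.004
```

Emit:
{"name": "play_rows", "arguments": {"slide": [[-2,-2,5],[-2,-2,9],[-2,-2,13],[-2,-2,17],[-2,-2,19]], "turn": [0,0,0,0,0], "fingers": [0,0,0,0,0]}}

```text
clock: 7.15
eef_pos: [660.3, -145.3, 63.9]
tool_rot: [-3.133, -0.002, 2.997]
force: [-2.8, -0.4, 21.3]
width: 0.3
```

```bash
python3 -c "
from h import *
tcpdelta((659.5,-145.7,63),np.pi-.14)"
```

```text
clk 7.15 pos [ 660.3 -145.3   63.9] yaw [-3.133e+00 -2.000e-03  2.997e+00] F [-2.8 -0.4 21.3] w 0.3
slide [ 0.8 -0.5  0.9]
turn -0.004
```

The rocker bottomed out at z = 63.9, where 64 was expected, with 21 N on the tool. Lifting and checking.

Emit:
{"name": "play_rows", "arguments": {"slide": [[0,0,-10],[0,0,-30],[0,0,-50],[40,0,-60],[80,0,-60]], "turn": [0,0,0,0,0], "fingers": [0,0,0,0,0]}}

```text
clock: 7.78
eef_pos: [581.5, -133.0, 126.0]
tool_rot: [-3.133, 0.001, 2.997]
force: [-0.3, -0.5, -0.7]
width: 0.4
```

```bash
python3 -c "
from h import *
tcpdelta((539,-184.3,100),np.pi-.14)
im,_=vision.get_image('scene');cv2.imwrite('pics/s5.png',cv2.resize(im[150:290,190:340],None,fx=4,fy=4))"
```

```text
clk 7.78 pos [ 581.5 -133.   126. ] yaw [-3.133e+00  1.000e-03  2.997e+00] F [-0.3 -0.5 -0.7] w 0.4
slide [ 34.7 -56.6  26.5]
turn -0.004
```

View pics/s5.png

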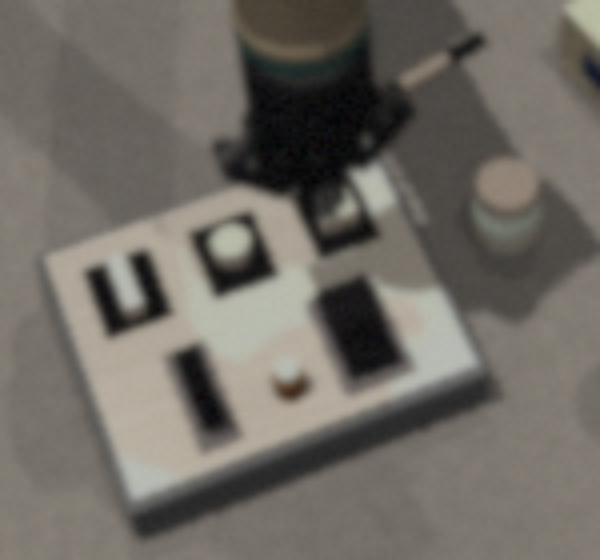

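The vial has not moved, and the rocker at (360,335) looks level. Moving over the round key, which shows at (232,245).

Emit:
{"name": "play_rows", "arguments": {"slide": [[12,-20,5],[24,-40,10],[35,-57,18],[35,-57,26],[35,-57,26]], "turn": [0,0,0,0,0], "fingers": [0,0,0,0,0]}}

```text
clock: 8.45
eef_pos: [530.8, -183.4, 99.2]
tool_rot: [-3.132, -0.01, 2.998]
force: [-0.4, 0.1, 0.5]
width: -0.2
```

```bash
python3 -c "
from h import *
tcpdelta((539,-184.3,78),np.pi-.14)
im,_=vision.get_image('scene');cv2.imwrite('pics/s6.png',cv2.resize(im[150:290,190:340],None,fx=4,fy=4))"
```

```text
clk 8.45 pos [ 530.8 -183.4   99.2] yaw [-3.132 -0.01   2.998] F [-0.4  0.1  0.5] w -0.2
slide [-8.5  0.5 21.1]
turn -0.003
```

View pics/s6.png

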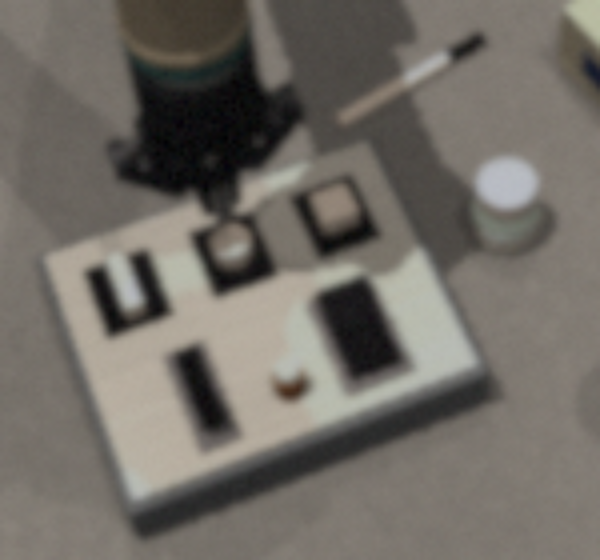

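Emit:
{"name": "play_rows", "arguments": {"slide": [[-6,0,6],[-8,0,12],[-8,0,18],[-8,0,21],[-8,0,21]], "turn": [0,0,0,0,0], "fingers": [0,0,0,0,0]}}

```text
clock: 9.12
eef_pos: [538.6, -184.3, 78.2]
tool_rot: [-3.132, -0.01, 2.999]
force: [0.5, 1.2, -0.0]
width: 0.0
```

```bash
python3 -c "
from h import *
tcpdelta((539,-184.3,63.5),np.pi-.14)"
```

```text
clk 9.12 pos [ 538.6 -184.3   78.2] yaw [-3.132 -0.01   2.999] F [ 0.5  1.2 -0. ] w 0.0
slide [-0.5  0.2 14.7]
turn -0.002
```

Emit:
{"name": "play_rows", "arguments": {"slide": [[0,0,12],[0,0,16],[0,0,16],[0,0,16],[0,0,16]], "turn": [0,0,0,0,0], "fingers": [0,0,0,0,0]}}

```text
clock: 9.75
eef_pos: [539.6, -184.6, 63.9]
tool_rot: [-3.131, -0.008, 2.999]
force: [-1.5, 0.3, 15.5]
width: -0.1
```

The key is at the bottom: z = 63.9 with 15.5 N. I'll hold one more row, then release.

Emit:
{"name": "play_rows", "arguments": {"slide": [[0,0,2],[0,0,-15],[0,0,-40],[0,0,-80],[0,0,-110]], "turn": [0,0,0,0,0], "fingers": [0,0,0,0,0]}}

```text
clock: 10.38
eef_pos: [540.5, -183.6, 175.2]
tool_rot: [-3.131, -0.008, 2.999]
force: [-0.9, -0.9, -0.3]
width: 0.0
```

```bash
python3 -c "
from h import *
tcpdelta((430,30,200))"
```

```text
clk 10.38 pos [ 540.5 -183.6  175.2] yaw [-3.131 -0.008  2.999] F [-0.9 -0.9 -0.3] w 0.0
slide [139.9 195.5 -25.8]
```

Emit:
{"name": "play_rows", "arguments": {"slide": [[25,38,-10],[50,76,-25],[80,114,-25],[110,152,-25],[125,190,-25]], "turn": [0,0,0,0,0], "fingers": [0,0,0,0,0]}}

```text
clock: 11.0
eef_pos: [442.0, 23.3, 199.1]
tool_rot: [-3.13, -0.009, 2.999]
force: [1.0, -0.5, -0.1]
width: -0.2
```

Emit:
{"name": "play_rows", "arguments": {"slide": [[0,0,0],[0,0,0]], "turn": [0,0], "fingers": [0,0]}}

```text
clock: 11.25
eef_pos: [441.9, 22.8, 199.0]
tool_rot: [-3.13, -0.009, 2.999]
force: [-0.4, 0.0, -0.6]
width: 0.1
```

```bash
python3 -c "
from h import *
tcpdelta((430,30,200))
im,d=vision.get_image('top');cv2.imwrite('pics/t7.png',cv2.resize(im[130:290,130:530],None,fx=2,fy=2)); d0=np.load('top0.npz')['d']
im2,d2=vision.get_image('scene');cv2.imwrite('pics/s7.png',cv2.resize(im2[60:290,190:470],None,fx=2.8,fy=2.6));s0=np.load('scene0.npz')['d']
y=np.radians(-8);X=np.array([np.cos(y),np.sin(y),0])
h=np.array([638.6,-142.8,64])
for k in(-18,-10,10,20,27):
  for n,a,b in(('top',d0,d),('scene',s0,d2)):
    u,v=proj(n,h+k*X)[0].round().astype(int);sl=np.s_[v-1:v+2,u-1:u+2];print(k,n,np.median(a[sl]).round(1),np.median(b[sl]).round(1))
u,v=proj('scene',[539,-184,70])[0].round().astype(int);sl=np.s_[v-1:v+2,u-1:u+2];print('key',np.median(s0[sl]),np.median(d2[sl]))
"
```

```text
clk 11.25 pos [441.9  22.8 199. ] yaw [-3.13  -0.009  2.999] F [-0.4  0.  -0.6] w 0.1
slide [12.8  5.4 -0.9]
-18 top 1392.3 1386.3
-18 scene 1194.7 1188.5
-10 top 1394.2 1390.1
-10 scene 1192.4 1189.0
10 top 1394.0 1397.9
10 scene 1178.7 1183.4
20 top 1394.9 1401.2
20 scene 1166.9 1176.3
27 top 1394.2 1402.8
27 scene 1164.2 1173.7
key 1216.0675 1214.9307
```

View pics/t7.png

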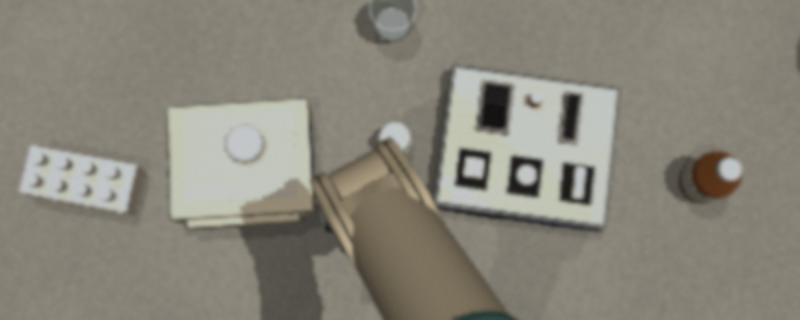

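View pics/s7.png

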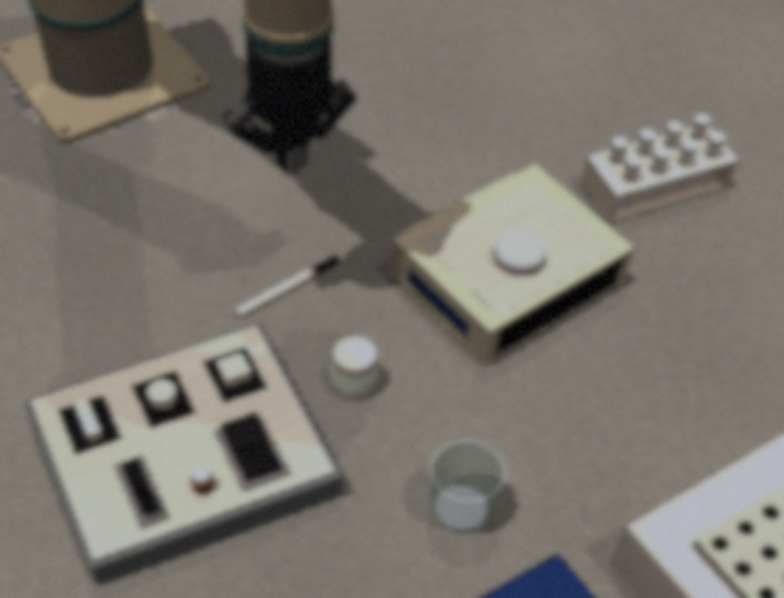

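```bash
python3 -c "
from h import *
c=(np.array([(188,227),(299,221)])+.5)/2-.5+[130,130];P=onz('top',c,58);print('panel outer edge',P.round(1),P.mean(0).round(1))
print(ctrl.finish_job())"
```

```text
panel outer edge [[461.2 292.   58. ]
 [471.4 135.   58. ]] [466.3 213.5  58. ]
the job is handed in; nothing more can be done
None
```

I did all three steps in the order asked, using only closed fingers, and handed the job in at about 11.4 s on the clock. No verdict is reported.

- **Tray:** I pushed it in until it hit a hard stop. The last picture puts the panel's outer face at (466.3, 213.5), against (466.3, 213.6) predicted for fully in.
- **Wide rocker:** I pressed the raised half until it bottomed out at z = 63.9 mm with 21 N, where 64 mm was expected. Afterwards the depth images showed the far half about 9 mm lower and the near half about 6 mm higher, which fits fully on. The far half's slope in the depth image read about 0.1 rad off level; I put that down to noise in the reading.
- **Round key:** I pressed it to the bottom (z = 63.9 mm, 15.5 N), held it for about half a second and let it go. The hold time is my estimate from the row timing. Its depth afterwards was within about 1 mm of where it started, so it sprang back.
- **Everything else:** In the last pictures the dish, vial, jar, pen, rack, bottle and beaker look unmoved, though I checked them only by eye. I pressed no other key or rocker. The arm is clear of everything, with no force on the tool.

No check failed.

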